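# Hold a bayonet lamp seated in the lamp tester

### The arm

A 6-joint arm with a two-finger parallel gripper is mounted at the origin on a cart in front of the work surface, level with it; the furniture and walls round the work are solid. World frame = base frame: x ahead of the robot, y to its left, z up, the work surface at z = 0. Lengths are in m, angles in degrees, forces in N, time in s.
With the tool pointing down it reaches from about 0.35 to 0.975 m from the base axis. Payload 17.4 kg.
Tool frame: the origin (TCP) lies between the finger pads; the fingertips stand 17 mm ahead of it and the grasp point (between the pads) lies 2 mm behind it; z points along the fingers, y is the line along which they close (so a half turn about z gives the same grasp; the last joint's range is limited). The gripper opens to 85 mm and grips with 20 to 120 N. Pads are 22 mm wide; open, the fingers measure 114 mm over their backs; the gripper's body (76 mm by 85 mm) begins 54 mm behind the grasp point. The pads swing forward as they close: fully open they stand 13 mm farther back than shut.
Start: joints at [69.225, 6.646, 82.598, -0, 90.757, -2.166], TCP at [0.215, 0.64, 0.248] pointing down, gripper open.
Joint ranges: [-162.19, 162.19], [-47.58, 125.68], [4.15, 143.07], [-65.23, 245.23], [0.69, 171.88], [-170.13, 170.13]. Speed limits (degrees/s): [108.29, 108.29, 127.2, 180, 180, 180].

### API

Orientations are given as [roll, pitch, yaw] about the fixed x, y, z axes, in that order (R = Rz(yaw) Ry(pitch) Rx(roll)).
In Python, from plant import sensors, vision, ticket gives the robot as it stands.
- The arm moves only by the tool drive_tool, never from a script. Its argument "increments" is a list of rows, each a list of 5 numbers: the finger opening in mm, from 0 to 85.4, then the shift along the tool's x, y, z in units of 30 mm (1.0 is 30 mm), then the turn about the tool's z in units of 6 degrees (1.0 is 6 degrees). A call has exactly 8 rows; each row shifts and turns the commanded pose from where the row before left it, along the tool's axes as they then stand; what a row does not reach is not made up. A row lasts 1/12 s, in which the tool goes at most 41.7 mm and 7.16 degrees, less where a joint would pass 70% of its speed; a pose out of reach is approached as far as the arm can. A call is refused whole if a number of a shift passes 1 or a number of a turn 1, either way. A call with a gripper value outside its range is refused whole. The fingers move at their own pace and stop on an object; "newtons" is the grip in N (left out, the last holds). Time passes only in rows, so rows that do not move let the fingers close, or fill a call up. It gives the time, the measured TCP pose, the force, the opening and the grip force at its end, in the units of the state.
- sensors.get_obs(): the state, without advancing time (a new reading comes with each control period).
- vision.grab_frame(name): name is "scene" or "side" or "wrist"; returns (picture, depth): 420x560x3 uint8, blue, green, red; 420x560 float32, m along the optical axis (not along the pixel's ray), 0 where there is no reading.
- vision.camera_model(name): a dict with "vertical_fov" (degrees; the focal length in pixels is half the picture's height over the tangent of half this angle, whatever the lens; pixels are square), "cx", "cy" (the principal point, pixels), "R" (3x3) and "t" (3): a world point X has camera coordinates R X + t; the wrist camera has in their place "hand_eye" (4x4, takes a point from camera to tool coordinates, whose origin is the TCP and whose axes are the flange's). Camera axes: x right, y down, z forward; pixel columns grow to the right and rows downward; lengths in m; the calibration is good to about 2 mm. A picture is of the moment at which its call begins: read the wrist's pose just before it. camera_model takes no time and is no camera call.
- ticket.job_done(): hands the job in; it is judged then, once.
The state is a dict: "time_s": time; "joints": joint angles; "dq": joint speeds; "effort": joint torques, N m; "eef_pos": TCP position; "eef_rot": TCP orientation; "contact_force": force on the tool from outside, world axes, zero at the start; "torque": the same for the moment, N m; "grip_width": opening from 0.0 (shut) to 1.0 (fully open); "finger_force": force on a finger pad.
Only numpy, scipy, OpenCV 4.12 (cv2) and the standard library are available. Lean on these libraries where they do the work, as an engineer would, in place of code of your own. Each camera call takes 0.05 s, during which the arm holds its last target. There are 200 camera calls.

### The job

Test the microscope's bayonet lamp (the one with two side pins and a flat-sided head; leave the screw-base lamp) in the tester on the worktop: set it upright into the slotted collar with its pins in the two open slots, push it fully home against the spring, and turn it clockwise, seen from above, about a quarter turn to its stop. The socket springs the lamp back out if let go, so finish while still gripping the lamp and holding it fully home and fully turned. Do not knock over or push away the other loose things on the worktop.

Things in the scene. Friction and masses are not known exactly. Their poses are not given: they have to be found in the camera images.
- bayonet_lamp: Bayonet lamp, 74 mm tall, about 120 g, standing upright on two brass feet 7 mm high with an open gap 9 mm wide between them, along x. Steel barrel of 32 mm diameter up to z = 32 mm, white flange of 40 mm diameter to 36 mm, aluminium head to 68 mm, clear lens to 74 mm. Origin: centre of the feet's underside, z up the lamp, x along its two pins. Half a turn about z makes no difference.
- lamp_head (a point): Point on the lamp's axis where to grip its finned aluminium head, 57 mm above the lamp's origin. The head is a flat-sided block 36 mm long (x) and 22 mm wide (y), from 36 to 68 mm above the origin: grip it from above across the 22 mm width (fingers closing along y). Same axes as the lamp. (A tall fixed microscope stands beyond x = 0.58, y = 0.2 to 0.45: swing in short of it.)
- lamp_pins (a point): Point on the lamp's axis level with its two side pins, 14 mm above the lamp's origin. The pins are round, of 5 mm diameter, and stick out of the barrel along +x and -x to 22 mm from the axis. Same axes as the lamp.
- tester: Lamp tester, fixed: grey case 110 x 110 x 40 mm; amid its top an aluminium collar, 31.5 mm high, 50 mm outside and 36 mm inside diameter. Origin: centre of its underside, on the worktop; z up; front panel with switch faces -x. Inside the collar a spring-loaded black disc of 33 mm diameter carries a brass bar along x, 5.5 mm high, that fits the gap between the lamp's feet.
- socket (a point): Centre of the collar's mouth, 71.5 mm above the worktop, axes as the tester's. Two vertical slots about 9 mm wide, wider at the mouth and open at the top, cut the collar wall at +x and -x. Below the 8 mm deep upper rim each runs on clockwise (seen from above) as a level window, 1.48 rad of pin travel, to a solid stop. Put the lamp in with its x along this x, either way round.
- home (a point): Where the lamp's origin lies when fully home, 28.5 mm below the mouth, 43 mm above the worktop (hard stop; the flange is then 3.5 mm above the collar). The lamp's feet meet the spring disc with the lamp's origin 10 mm above this point; from 4 mm above it downward the pins are under the rim and the lamp can turn. Axes as the tester's.
- plunger (a joint): How far the spring disc in the socket is pressed down, m: 0 untouched, 0.010 fully home. Spring force 4 N at first, 9 N at home.
- rotor (a joint): How far the disc with the brass bar has been turned clockwise seen from above, rad: 0 at rest (bar in line with the slots). The return spring takes 0.05 N m at first, 0.19 N m at 1.4 rad. The lamp drives it through the feet with about 0.15 rad of slack, so it reads about 1.3 with the lamp's pins at their stop.
- screw_lamp: Another lamp, to be left alone: round head of 42 mm diameter, ribbed brass screw base of 41 mm diameter, no pins, 69 mm tall, standing upright. Origin in the middle of its underside.
- vial: Small sample vial with white cap, 24 mm diameter, 54 mm tall; origin in the middle of its underside. Leave alone.
- marker: Marker pen with black cap, lying, 135 mm long along its y, 17 mm thick. Leave alone.
- petri: Petri dish, 60 mm diameter, 14 mm high; origin in the middle of its underside. Leave alone.
- can: Clear objective canister with black screw lid, 37 mm diameter, 57 mm tall; origin in the middle of its underside. Leave alone.
Not all that is in view belongs to the job. Leave any purple look-alike of the bayonet_lamp alone.

How it is judged:
By the outcome, as a careful person would: the job done as asked, in the order asked, and still so for the second after the job is handed in, while the arm keeps its last pose, push and grip.
It also fails if it takes over 48 s, if anything falls off the work surface, if the arm or the gripper's body presses on something with over 40 N, if the wrist force passes 120 N, or if a joint passes its speed limit or range.

## Working session

There is one attempt and no reset: what is moved stays moved. The work goes in short steps, Python scripts to look and compute and a tool call to move; the robot and the scene stay as the last step left them, time stands still between calls to the robot, and variables do not carry over. Pictures are saved under pics/ and viewed, at most 10 in all, crops included, and the job is handed in when it is done.

Besides the shell and the picture viewer there is one more tool, called after "Emit:" as name(argument=value, ...) on one line, values as JSON. drive_tool: Moves the arm, as the interface text tells. Its arguments: {"type":"object","properties":{"increments":{"type":"array"},"newtons":{"type":"number"}},"required":["increments"]}

```bash
mkdir -p pics
cat > h.py <<'E'
import numpy as np, cv2
from scipy.spatial.transform import Rotation as Ro
from plant import sensors, vision, ticket
def cam(n):
    m=vision.camera_model(n); f=210/np.tan(np.radians(m["vertical_fov"]/2)); return m,f
def pose(n,o=None):
    m,f=cam(n)
    if n=="wrist":
        T=np.eye(4);T[:3,:3]=Ro.from_euler('xyz',o["eef_rot"],degrees=True).as_matrix();T[:3,3]=o["eef_pos"]
        A=T@np.array(m["hand_eye"]); return A[:3,:3],A[:3,3],f,m["cx"],m["cy"]
    R=np.array(m["R"]);t=np.array(m["t"]); return R.T,-R.T@t,f,m["cx"],m["cy"]
def plane(P,uv,z):
    R,c,f,cx,cy=P; d=R@np.array([(uv[0]-cx)/f,(uv[1]-cy)/f,1.]); return c+d*(z-c[2])/d[2]
def cloud(P,D):
    R,c,f,cx,cy=P; v,u=np.mgrid[:D.shape[0],:D.shape[1]]
    return np.stack([(u-cx)/f*D,(v-cy)/f*D,D],-1)@R.T+c
E
python3 - <<'E'
from h import *
o=sensors.get_obs();print(o)
for n in("scene","side","wrist"):
    o=sensors.get_obs();im,d=vision.grab_frame(n);cv2.imwrite(f"pics/{n}0.png",im);np.savez(f"{n}0.npz",im=im,d=d)
    P=pose(n,o);print(n,vision.camera_model(n).keys(),P[1].round(3),P[0].round(3),P[2:])
E
```

```text
{'time_s': 0.0, 'joints': array([ 6.92241577e+01,  6.67278784e+00,  8.26337288e+01, -2.54926394e-04,
        9.07578459e+01, -2.16559533e+00]), 'dq': array([-0.03920698,  0.05519001, -0.05869988,  0.09162098,  0.07345244,
        0.01525761]), 'effort': array([-2.56884836e-03, -7.32018900e+01, -6.32448149e+01, -7.76454817e-05,
        6.65378611e-03,  5.00580518e-05]), 'eef_pos': array([0.21535987, 0.63954547, 0.24759976]), 'eef_rot': array([-1.79935674e+02, -2.17739024e-03,  1.61389749e+02]), 'contact_force': array([ 0.60318452,  0.44754683, -0.38040714]), 'torque': array([-0.00605177, -0.0016942 ,  0.02227718]), 'finger_force': 0.0, 'grip_width': 0.9977632188257216}
scene dict_keys(['vertical_fov', 'cx', 'cy', 'R', 't']) [-0.359 -0.58   0.61 ] [[ 0.581 -0.355  0.732]
 [-0.814 -0.268  0.516]
 [ 0.012 -0.896 -0.445]] (np.float64(493.14927721127395), 280.35424783594783, 204.22520298562094)
side dict_keys(['vertical_fov', 'cx', 'cy', 'R', 't']) [ 0.258 -0.956  0.617] [[ 0.962 -0.126  0.241]
 [-0.272 -0.449  0.851]
 [ 0.001 -0.885 -0.466]] (np.float64(381.2818764340162), 276.5541953129468, 213.15920112536378)
wrist dict_keys(['vertical_fov', 'cx', 'cy', 'hand_eye']) [0.136 0.668 0.373] [[ 0.319  0.896  0.308]
 [ 0.948 -0.301 -0.105]
 [-0.001  0.326 -0.945]] (np.float64(354.69044618233625), 279.59829834531354, 205.3085919829503)
```

View pics/scene0.png

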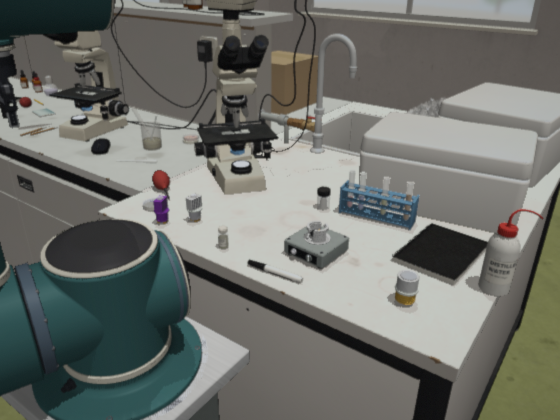

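View pics/side0.png

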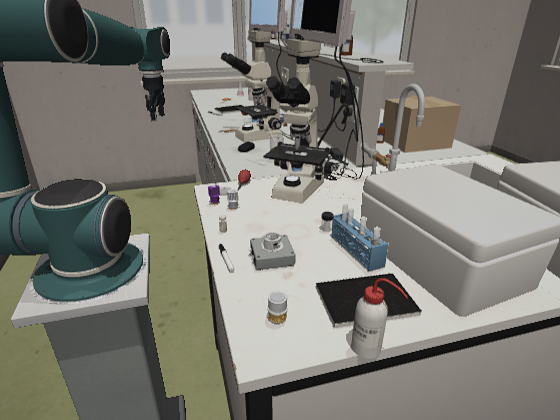

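View pics/wrist0.png

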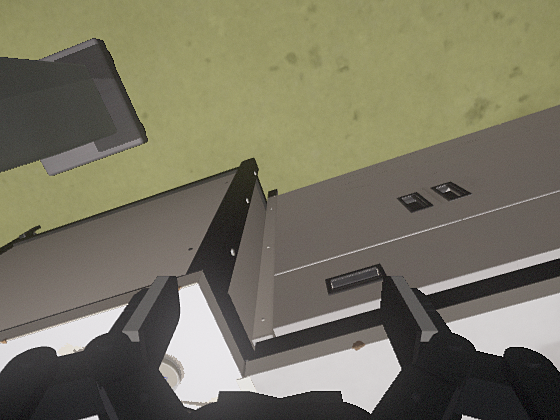

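Candidates in the scene view: a purple look-alike at (161,210), a grey-headed lamp at (194,208), a lamp with a brass base at (407,288), the vial at (223,237) and the can at (323,198). By the description I choose (194,208). The wrist view shows only the bench corner. Next I check this choice and the tester in one close crop.

Run:
```python
from h import *
S=np.load("scene0.npz");T=np.load("side0.npz")
a=cv2.resize(S["im"][165:255,140:240],(400,360),interpolation=3)
b=cv2.resize(T["im"][165:255,195:295],(400,360),interpolation=3)
c=cv2.resize(S["im"][210:270,280:353],(290,240),interpolation=3)
d=cv2.resize(T["im"][225:275,240:301],(290,240),interpolation=3)
o=np.zeros((600,800,3),np.uint8);o[:360,:400]=a;o[:360,400:]=b;o[360:,:290]=c;o[360:,400:690]=d
cv2.imwrite("pics/crop1.png",o)
for n,D,px in(("scene",S,[(161,210),(194,202),(194,214),(223,237),(319,230),(160,180),(150,204)]),("side",T,[(214,194),(233,196),(233,204),(274,243),(244,177)])):
    P=pose(n);C=cloud(P,D["d"])
    for u,v in px:print(n,u,v,C[v,u].round(3))
```

```text
scene 161 210 [0.366 0.297 0.044]
scene 194 202 [0.431 0.246 0.056]
scene 194 214 [0.427 0.244 0.024]
scene 223 237 [0.371 0.096 0.034]
scene 319 230 [ 0.476 -0.097  0.07 ]
scene 160 180 [0.505 0.456 0.036]
scene 150 204 [0.414 0.398 0.012]
side 214 194 [0.381 0.304 0.038]
side 233 196 [0.439 0.241 0.052]
side 233 204 [0.438 0.238 0.022]
side 274 243 [ 0.491 -0.108  0.062]
side 244 177 [0.518 0.44  0.035]
```

View pics/crop1.png

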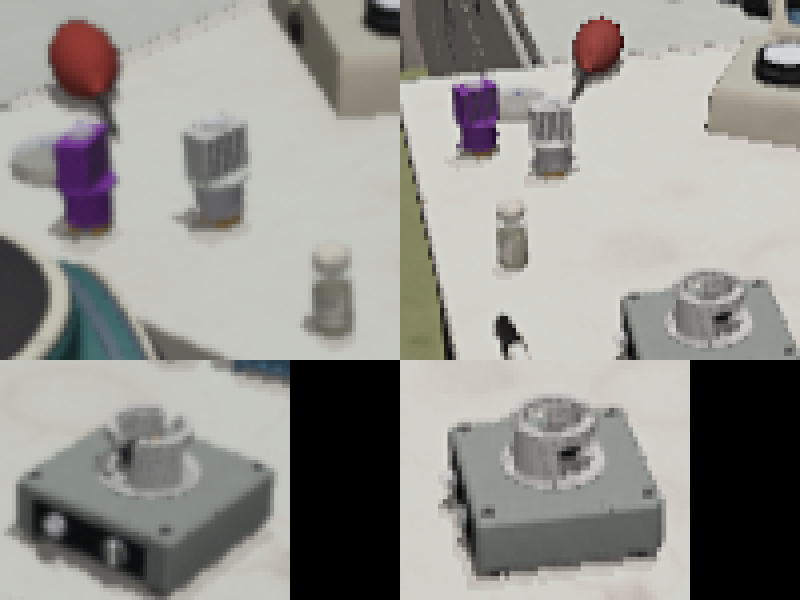

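The lamp is at about (0.44, 0.245). In the crop it has a finned flat head, a white flange and brass feet, and it stands beside the purple decoy. The tester collar is at about (0.485, -0.10). Next I move the wrist camera over the lamp.

Emit:
drive_tool(increments=[[85,-0.7,-0.63,0,0],[85,-0.7,-0.63,0,0],[85,-0.7,-0.63,0,0],[85,-0.7,-0.63,0,0],[85,-0.7,-0.63,0,0],[85,-0.7,-0.63,0,0],[85,-0.7,-0.63,0,0],[85,-0.7,-0.63,0,0]], newtons=60)

```text
time_s: 0.82
eef_pos: [0.3268, 0.4415, 0.2481]
eef_rot: [-180.0, -0.0, 161.4]
contact_force: [0.8, 0.5, 0.9]
grip_width: 0.995
finger_force: 0.0
```

Emit:
drive_tool(increments=[[85,-0.7,-0.63,0,0],[85,-0.7,-0.63,0,0],[85,-0.7,-0.63,0,0],[85,-0.7,-0.63,0,0],[85,-0.7,-0.63,0,0],[85,-0.7,-0.63,0,0],[85,-0.7,-0.63,0,0],[85,0,0,0,0]])

```text
time_s: 1.48
eef_pos: [0.425, 0.2674, 0.2482]
eef_rot: [-180.0, 0.0, 161.2]
contact_force: [0.1, 0.7, -0.4]
grip_width: 0.994
finger_force: 0.0
```

Run:
```python
from h import *
o=sensors.get_obs();im,d=vision.grab_frame("wrist");cv2.imwrite("pics/w1.png",im);np.savez("w1.npz",im=im,d=d)
print(o["time_s"],o["eef_pos"],o["eef_rot"],o["dq"].round(2))
P=pose("wrist",o);C=cloud(P,d)
np.save("w1c.npy",C)
# head points
m=(C[...,2]>0.04)&(C[...,2]<0.08)&(np.hypot(C[...,0]-.443,C[...,1]-.246)<.035)&(d>0)
print(m.sum());
for z0,z1 in((.04,.055),(.055,.066),(.066,.072),(.072,.08)):
    q=C[m&(C[...,2]>z0)&(C[...,2]<z1)][:,:2]
    if len(q)>5:
        print(z0,len(q),q.min(0).round(4),q.max(0).round(4),cv2.minAreaRect((q*1000).astype(np.float32)))
```

```text
1.4833 [0.42501523 0.26735921 0.24821637] [-1.79956022e+02  4.09169680e-02  1.61229208e+02] [ 3.7   0.47 -0.41  1.25 -0.11  5.22]
1121
0.04 119 [0.4202 0.2465] [0.453  0.2678] ((432.41180419921875, 263.4239807128906), (37.732261657714844, 17.070058822631836), 30.668270111083984)
0.055 111 [0.4201 0.2433] [0.4528 0.2677] ((436.5805358886719, 255.70623779296875), (22.660608291625977, 32.00046157836914), 85.94308471679688)
0.066 716 [0.4203 0.2437] [0.4568 0.2676] ((438.66796875, 255.53680419921875), (22.25595474243164, 36.200714111328125), 85.66384887695312)
0.072 175 [0.4319 0.2485] [0.4451 0.2626] ((438.5331726074219, 255.53184509277344), (14.0853910446167, 13.247679710388184), 88.37176513671875)
```

View pics/w1.png

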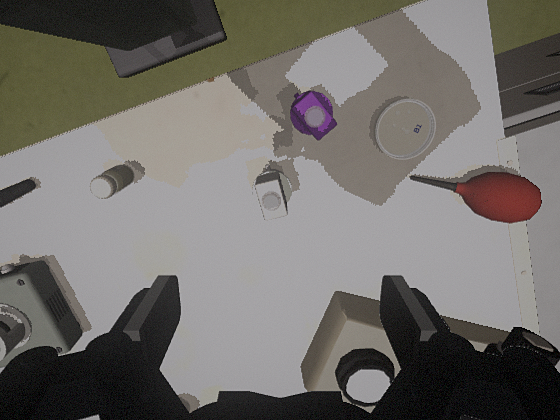

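The wrist view shows the lamp head at (271,195), purple decoy (314,115), dish (405,128), vial (110,182), and tester collar at the left edge (10,325). The head measures 36.2 × 22.3 mm with its top at about 68–74 mm, which matches. Its yaw is -4.3°, so I grip at tool yaw 175.7°.

Emit:
drive_tool(increments=[[60,-0.64,-0.31,0,0],[60,0,0,0.5,-0.8],[60,0,0,0.5,-0.8],[60,0,0,0.5,-0.8],[60,0,0,0.5,0],[60,0,0,0.5,0],[60,0,0,0,0],[60,0,0,0,0]])

```text
time_s: 2.2
eef_pos: [0.4382, 0.256, 0.173]
eef_rot: [-180.0, -0.1, 175.8]
contact_force: [1.4, 0.4, 0.4]
grip_width: 0.701
finger_force: 0.0
```

```bash
cat >> h.py <<'E'
def head(C,d,c,zlo,zhi,r=.035):
    m=(C[...,2]>zlo)&(C[...,2]<zhi)&(np.hypot(C[...,0]-c[0],C[...,1]-c[1])<r)&(d>0)
    q=C[m]; return m,q,cv2.minAreaRect((q[:,:2]*1000).astype(np.float32))
E
python3 - <<'E'
from h import *
vision.grab_frame("wrist")
o=sensors.get_obs();im,d=vision.grab_frame("wrist");cv2.imwrite("pics/w2.png",im)
print(o["time_s"],o["eef_pos"],o["eef_rot"],o["dq"].round(2))
C=cloud(pose("wrist",o),d)
for z in((.062,.0705),(.0715,.08)):
    m,q,r=head(C,d,(.4387,.2555),*z);print(m.sum(),r,np.median(q[:,2]))
    v,u=np.where(m);print(u.min(),u.max(),v.min(),v.max())
m=(C[...,2]<.02)&(d>0);print(np.median(C[m][:,2]))
E
```

```text
2.25 [0.43858916 0.25608011 0.17396589] [1.79989270e+02 4.86029749e-03 1.75818667e+02] [-0.19 -0.44 -0.75  0.12 -0.07 -0.11]
1162 ((438.28826904296875, 255.60409545898438), (22.476810455322266, 36.00297164916992), 86.40450286865234) 0.06753864472196514
261 293 184 233
351 ((438.4201965332031, 255.7577667236328), (15.512203216552734, 15.076403617858887), 67.71675109863281) 0.07286400229062415
266 289 201 223
-0.0006095342665309034
```

Emit:
drive_tool(increments=[[60,0,0,0.7,0],[60,0,0,0.7,0],[60,0,0,0.7,0],[60,0,0,0.7,0],[60,0,0,0.7,0],[60,0,0,0.3,0],[60,0,0,0.1,0],[60,0,0,0,0]])

```text
time_s: 2.97
eef_pos: [0.4389, 0.2558, 0.0568]
eef_rot: [180.0, 0.0, 175.8]
contact_force: [-0.9, 0.2, 0.3]
grip_width: 0.706
finger_force: 0.0
```

Emit:
drive_tool(increments=[[15,0,0,0,0],[15,0,0,0,0],[15,0,0,0,0],[15,0,0,0,0],[15,0,0,0,0],[15,0,0,0,0],[15,0,0,0,0],[15,0,0,0,0]], newtons=60)

```text
time_s: 3.63
eef_pos: [0.4392, 0.2558, 0.0574]
eef_rot: [180.0, 0.1, 175.8]
contact_force: [-1.7, -1.7, 7.3]
grip_width: 0.25
finger_force: 58.8
```

Emit:
drive_tool(increments=[[15,0,0,-0.3,0],[15,0,0,-0.5,0],[15,0,0,-0.8,0],[15,0,0,-0.8,0],[15,0,-0.3,-0.8,0],[15,0,-0.6,-0.8,0],[15,0,-0.8,-0.8,0],[15,0,-0.8,-0.6,0]])

```text
time_s: 4.3
eef_pos: [0.4329, 0.1802, 0.221]
eef_rot: [180.0, 0.1, 175.9]
contact_force: [0.1, 0.3, -0.3]
grip_width: 0.248
finger_force: 59.0
```

Emit:
drive_tool(increments=[[15,0,-0.8,0,0],[15,0,-0.8,0,0],[15,0,-0.8,0,0],[15,0,-0.8,0,0],[15,0,-0.8,0,0],[15,0,-0.8,0,0],[15,0,-0.8,0,0],[15,0,-0.3,0,0]])

```text
time_s: 4.97
eef_pos: [0.4197, 0.0022, 0.219]
eef_rot: [-180.0, 0.0, 175.7]
contact_force: [-0.3, 0.2, -1.0]
grip_width: 0.249
finger_force: 58.9
```

Run:
```python
from h import *
vision.grab_frame("wrist");vision.grab_frame("wrist");vision.grab_frame("wrist")
o=sensors.get_obs();im,d=vision.grab_frame("wrist");cv2.imwrite("pics/w3.png",im)
print(o["time_s"],o["eef_pos"],o["eef_rot"],o["grip_width"],o["contact_force"],o["dq"].round(2))
C=cloud(pose("wrist",o),d);np.savez("w3.npz",im=im,d=d,C=C)
q=o["eef_pos"]
mm=(d>0)&(np.hypot(C[...,0]-q[0],C[...,1]-q[1])<.05)&(C[...,2]<q[2]+.03)&(C[...,2]>q[2]-.08)
print("near tcp z hist",np.histogram(C[mm][:,2]-q[2],bins=np.arange(-.08,.031,.005)))
for a,b,c,r in((.036,.045,(.48,-.1),.12),(.066,.076,(.485,-.1),.04)):
    m,p,R=head(C,d,c,a,b,r);print(m.sum(),R,np.median(p[:,2]))
```

```text
5.1167 [0.42016072 0.0041032  0.21875237] [1.79986799e+02 2.50097475e-02 1.75697839e+02] 0.24663782846422425 [-0.10754019  0.412651   -0.91657255] [ 1.81  0.34 -0.08  0.23 -0.25  0.71]
near tcp z hist (array([   0,    0,    0,    0,    6,    0,  109,  290,  143,    4,   11,
        725,  237,  356,  570,  663,  706, 1948, 3135, 1458,  736, 1543]), array([-8.0000000e-02, -7.5000000e-02, -7.0000000e-02, -6.5000000e-02,
       -6.0000000e-02, -5.5000000e-02, -5.0000000e-02, -4.5000000e-02,
       -4.0000000e-02, -3.5000000e-02, -3.0000000e-02, -2.5000000e-02,
       -2.0000000e-02, -1.5000000e-02, -1.0000000e-02, -5.0000000e-03,
        6.9388939e-17,  5.0000000e-03,  1.0000000e-02,  1.5000000e-02,
        2.0000000e-02,  2.5000000e-02,  3.0000000e-02]))
7731 ((489.4739685058594, -82.75761413574219), (108.6844482421875, 108.63742065429688), 85.63727569580078) 0.03980446687078676
1030 ((490.338623046875, -84.44032287597656), (48.055912017822266, 48.096744537353516), 86.54680633544922) 0.07071705293263647
```

View pics/w3.png

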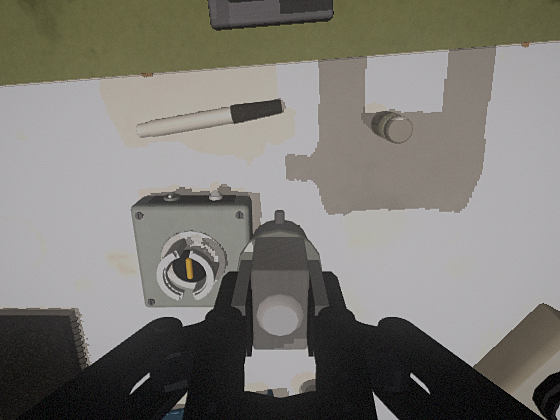

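In the wrist view the lamp is held upright, with its pin at (280,215) and lens at (280,315). The tester collar is at (190,268) with the brass bar visible, the vial at (395,127) and the marker at (210,118). The arm has settled, so I measure collar and lamp again.

Run:
```python
from h import *
from scipy.optimize import least_squares
acc=[]
for k in range(3):
    o=sensors.get_obs();im,d=vision.grab_frame("wrist")
    P=pose("wrist",o);C=cloud(P,d);q=o["eef_pos"]
    m,p,R=head(C,d,(.490,-.084),.068,.075,.03)
    m1,p1,R1=head(C,d,(.490,-.084),.037,.042,.09)
    xy=p[:,:2]
    # radial outer/inner via angular bins
    c=np.array([.490,-.084])
    for it in range(4):
        a=np.arctan2(*(xy-c)[:,::-1].T);r=np.linalg.norm(xy-c,axis=1)
        b=((a+np.pi)/(2*np.pi)*36).astype(int)%36
        out=np.array([xy[b==i][r[b==i].argmax()] for i in range(36) if (b==i).sum()>5])
        s=least_squares(lambda v:np.linalg.norm(out-v[:2],axis=1)-v[2],[*c,.025],loss="soft_l1",f_scale=.0005).x;c=s[:2]
    print("t",o["time_s"],"tcp",q.round(4),o["eef_rot"].round(2),"dq",o["dq"][0].round(2))
    print(" collar",s.round(4),"case",R1)
    r=np.linalg.norm(xy-c,axis=1);a=np.degrees(np.arctan2(*(xy-c)[:,::-1].T))
    h=np.histogram(a[(r>.019)&(r<.025)],bins=np.arange(-180,181,5))[0];print(" ang",h.tolist())
    # bar: yellow
    hsv=cv2.cvtColor(im,cv2.COLOR_BGR2HSV)
    y=(hsv[...,0]>15)&(hsv[...,0]<32)&(hsv[...,1]>130)&(np.hypot(C[...,0]-c[0],C[...,1]-c[1])<.025)
    v,u=np.where(y);cc=np.array([plane(P,(a_,b_),.0585)[:2] for a_,b_ in zip(u,v)])
    print(" bar",len(u),cc.mean(0).round(4),cv2.minAreaRect((cc*1000).astype(np.float32)), np.median(C[y][:,2]))
    # lamp in tool frame
    T=Ro.from_euler('xyz',o["eef_rot"],degrees=True).as_matrix();L=(C-q)@T
    for z0,z1 in((-.020,-.014),(-.0135,-.008),(.018,.026)):
        mm=(d>0)&(L[...,2]>z0)&(L[...,2]<z1)&(abs(L[...,0])<.03)&(abs(L[...,1])<.0225 if z0>0 else abs(L[...,1])<.0105)
        w=L[mm]
        if len(w)>20:print(" lamp z",z0,len(w),"med z",np.median(w[:,2]).round(4),"x",np.percentile(w[:,0],[1,50,99]).round(4),"y",np.percentile(w[:,1],[1,50,99]).round(4))
    # pin: near +x 0.022, depth
    mm=(d>0)&(L[...,0]>.018)&(L[...,0]<.026)&(abs(L[...,1])<.006)&(L[...,2]>.034)&(L[...,2]<.055);w=L[mm]
    if len(w):print(" pin",len(w),w.max(0).round(4),w.min(0).round(4),np.median(w,0).round(4))
cv2.imwrite("pics/w4.png",cv2.resize(im[195:345,110:340],(736,480),interpolation=2))
```

```text
t 5.1667 tcp [0.4202 0.0046 0.2186] [1.7998e+02 1.0000e-02 1.7576e+02] dq 1.07
 collar [ 0.4906 -0.0831  0.0251] case ((489.8000793457031, -82.80899047851562), (108.17250061035156, 108.0953369140625), 86.14710235595703)
 ang [0, 4, 13, 15, 16, 16, 12, 13, 13, 12, 14, 14, 12, 16, 12, 13, 15, 16, 16, 15, 17, 15, 17, 14, 16, 15, 15, 15, 15, 15, 14, 10, 4, 0, 0, 0, 0, 0, 5, 14, 14, 13, 13, 14, 11, 13, 14, 15, 8, 15, 13, 13, 12, 13, 14, 15, 14, 16, 13, 13, 13, 18, 14, 14, 14, 17, 16, 11, 5, 0, 0, 0]
 bar 124 [ 0.4891 -0.0822] ((489.0696716308594, -82.17926025390625), (5.575619220733643, 20.44013023376465), 86.4558334350586) 0.05760634867397493
 lamp z -0.02 1229 med z -0.0155 x [-0.0097  0.0017  0.0105] y [-0.0103  0.0003  0.008 ]
 lamp z -0.0135 3135 med z -0.0102 x [-0.0169  0.0082  0.0187] y [-0.0094 -0.0001  0.0104]
 lamp z 0.018 826 med z 0.0219 x [0.0017 0.0148 0.0203] y [-0.0181  0.001   0.02  ]
 pin 95 [0.0228 0.003  0.0455] [ 0.018  -0.0011  0.0404] [0.0207 0.001  0.0418]
t 5.2167 tcp [0.4202 0.0049 0.2185] [179.98   0.   175.81] dq 0.62
 collar [ 0.4905 -0.0831  0.0252] case ((4
[... 1153 characters left out ...]
15, 14, 15, 14, 15, 16, 12, 18, 14, 13, 14, 16, 15, 14, 11, 4, 0, 0, 0, 0, 1, 4, 12, 11, 17, 14, 14, 15, 14, 10, 17, 7, 19, 10, 13, 14, 12, 15, 15, 16, 14, 15, 13, 16, 14, 15, 16, 15, 13, 14, 7, 4, 0, 0, 0]
 bar 123 [ 0.4891 -0.0822] ((489.0133361816406, -82.17203521728516), (5.5447492599487305, 20.394662857055664), 85.94459533691406) 0.05758405704994468
 lamp z -0.02 1231 med z -0.0155 x [-0.0101  0.0018  0.0104] y [-0.0103  0.0003  0.0081]
 lamp z -0.0135 3132 med z -0.0103 x [-0.017   0.0082  0.0187] y [-0.0094 -0.0002  0.0104]
 lamp z 0.018 832 med z 0.0219 x [0.0014 0.0149 0.0204] y [-0.0181  0.0008  0.02  ]
 pin 93 [0.0228 0.003  0.0453] [ 0.018  -0.0011  0.04  ] [0.0209 0.001  0.0419]
```

View pics/w4.png

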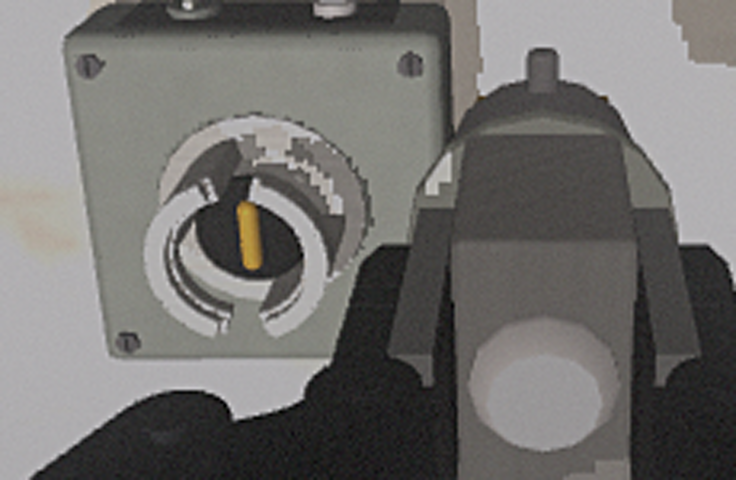

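Collar centre is (0.4906, -0.0831) and the slot yaw is about -4.2°, already in line with the lamp. The radius checks at 25 mm. The lamp axis sits about (0.7, 0.6) mm off the TCP, with its origin 58 mm below. I move above the collar.

Emit:
drive_tool(increments=[[15,-0.6,-0.65,0,0],[15,-0.6,-0.65,0,0],[15,-0.6,-0.65,0,0],[15,-0.6,-0.65,0.4,0],[15,-0.18,-0.19,0.7,0],[15,0,0,0.7,0],[15,0,0,0.6,0],[15,0,0,0,0]])

```text
time_s: 5.98
eef_pos: [0.4901, -0.084, 0.1424]
eef_rot: [179.9, -0.3, 175.8]
contact_force: [-0.9, -0.1, -1.8]
grip_width: 0.247
finger_force: 59.1
```

Emit:
drive_tool(increments=[[15,0,0,0,0],[15,0,0,0,0],[15,0,0,0,0],[15,0,0,0,0],[15,0,0,0,0],[15,0,0,0,0],[15,0,0,0,0],[15,0,0,0,0]])

```text
time_s: 6.65
eef_pos: [0.4913, -0.0849, 0.1465]
eef_rot: [-180.0, 0.0, 175.8]
contact_force: [-0.3, 0.2, -1.3]
grip_width: 0.245
finger_force: 59.1
```

Run:
```python
from h import *
o=sensors.get_obs();im,d=vision.grab_frame("wrist");q=o["eef_pos"]
print(o["time_s"],q.round(4),o["eef_rot"].round(2),o["contact_force"].round(1))
C=cloud(pose("wrist",o),d)
a,_=vision.grab_frame("scene");b,_=vision.grab_frame("side")
out=np.zeros((600,800,3),np.uint8)
out[:300,:400]=cv2.resize(a[185:260,270:370],(400,300),interpolation=2)
out[:300,400:]=cv2.resize(b[195:270,225:325],(400,300),interpolation=2)
out[300:,:400]=cv2.resize(im[120:300,160:400],(400,300),interpolation=2)
cv2.imwrite("pics/c5.png",out)
m,p,R=head(C,d,(.49,-.084),.068,.075,.03)
print(R,len(p),p.mean(0))
```

```text
6.65 [ 0.4913 -0.0849  0.1465] [-1.8000e+02  1.0000e-02  1.7579e+02] [-0.3  0.2 -1.3]
((484.72998046875, -82.43351745605469), (49.69169235229492, 36.835365295410156), 84.23308563232422) 1347 [ 0.48253397 -0.08203536  0.07073447]
```

View pics/c5.png

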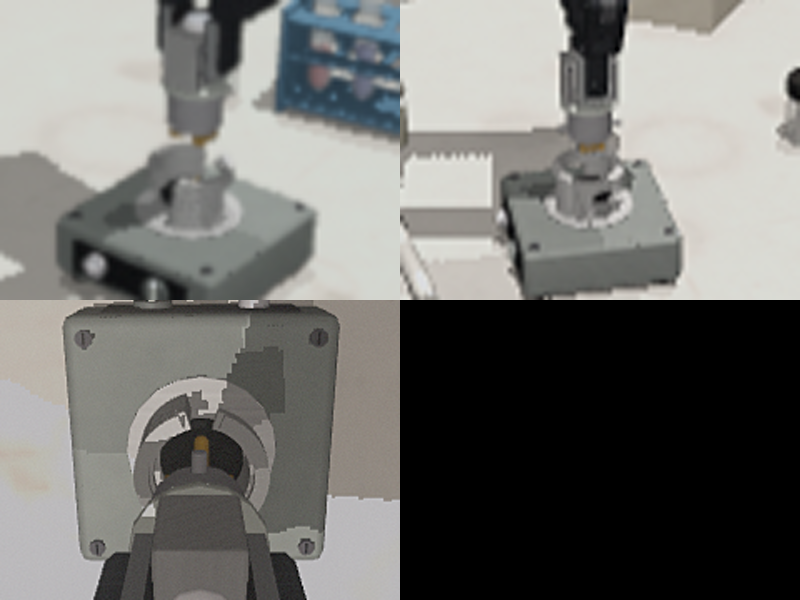

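The crops show the lamp hanging over the collar, with its pin at (200,462) in the lower-left picture over the slot and bar. The collar midline is at column 202.5, so the lamp is about 1.1 mm too far in -y. I correct that and lower it into the slots.

Emit:
drive_tool(increments=[[15,0,0.04,0,0],[15,0,0,0.2,0],[15,0,0,0.2,0],[15,0,0,0.2,0],[15,0,0,0.2,0],[15,0,0,0.2,0],[15,0,0,0.1,0],[15,0,0,0,0]])

```text
time_s: 7.47
eef_pos: [0.491, -0.0836, 0.1123]
eef_rot: [180.0, -0.1, 175.8]
contact_force: [-0.0, -1.0, -1.7]
grip_width: 0.253
finger_force: 59.1
```

Emit:
drive_tool(increments=[[15,0,0,0.08,0],[15,0,0,0.08,0],[15,0,0,0.08,0],[15,0,0,0.08,0],[15,0,0,0.04,0],[15,0,0,0,0],[15,0,0,0,0],[15,0,0,0,0]], newtons=90)

```text
time_s: 8.13
eef_pos: [0.4916, -0.0838, 0.103]
eef_rot: [-180.0, 0.1, 175.8]
contact_force: [-1.8, 0.3, 7.5]
grip_width: 0.241
finger_force: 92.3
```

Emit:
drive_tool(increments=[[15,0,0,0.04,0],[15,0,0,0.04,0],[15,0,0,0,0],[15,0,0,0,0],[15,0,0,0.02,0],[15,0,0,0.02,0],[15,0,0,0,0],[15,0,0,0,0]])

```text
time_s: 8.8
eef_pos: [0.4918, -0.0838, 0.1003]
eef_rot: [-180.0, 0.1, 175.8]
contact_force: [-5.4, 0.6, 15.7]
grip_width: 0.241
finger_force: 94.0
```

It is at the hard stop: z is 0.1003 and the force is about 16 N. Now I turn clockwise (+ about tool z, since the tool points down) in stages.

Emit:
drive_tool(increments=[[15,0.02,0,0,0],[15,0,0,0,0.6],[15,0,0,0,0.7],[15,0,0,0,0.7],[15,0,0,0,0.7],[15,0,0,0,0.7],[15,0,0,0,0.6],[15,0,0,0,0]])

```text
time_s: 9.47
eef_pos: [0.4917, -0.0841, 0.1004]
eef_rot: [180.0, 0.2, 151.5]
contact_force: [0.2, -0.9, 12.2]
grip_width: 0.238
finger_force: 93.2
```

```bash
python3 -c "
from h import *
o=sensors.get_obs();print(o['eef_pos'].round(4),o['eef_rot'].round(1),o['contact_force'].round(1),o['torque'].round(3),o['joints'].round(1))"
```

```text
[ 0.4917 -0.0841  0.1004] [180.    0.2 151.5] [ 0.2 -0.9 12.2] [-0.288  0.08   0.032] [-12.6 -11.3 114.   -0.   77.2 -74.2]
```

Emit:
drive_tool(increments=[[15,0.01,-0.01,0,0.7],[15,0,0,0,0.8],[15,0,0,0,0.8],[15,0,0,0,0.8],[15,0,0,0,0.8],[15,0,0,0,0.8],[15,0,0,0,0.7],[15,0,0,0,0]])

```text
time_s: 10.13
eef_pos: [0.4911, -0.0847, 0.1004]
eef_rot: [179.9, 0.2, 119.1]
contact_force: [-2.4, -6.2, 12.1]
grip_width: 0.24
finger_force: 93.2
```

Emit:
drive_tool(increments=[[15,0,0,0,0.7],[15,0,0,0,0.8],[15,0,0,0,0.8],[15,0,0,0,0.8],[15,0,0,0,0.7],[15,0,0,0,0],[15,0,0,0,0],[15,0,0,0,0]])

```text
time_s: 10.8
eef_pos: [0.4908, -0.0849, 0.1004]
eef_rot: [179.9, 0.2, 96.6]
contact_force: [-5.9, -8.8, 14.4]
grip_width: 0.24
finger_force: 93.5
```

```bash
python3 -c "
from h import *
o=sensors.get_obs();print(o['eef_pos'].round(4),o['eef_rot'].round(1),o['contact_force'].round(1),o['torque'].round(3),o['joints'].round(1))"
```

```text
[ 0.4908 -0.0849  0.1004] [179.9   0.2  96.6] [-5.9 -8.8 14.4] [-1.651  1.223  0.138] [-1.27e+01 -1.14e+01  1.14e+02 -1.00e-01  7.72e+01 -1.92e+01]
```

Emit:
drive_tool(increments=[[15,-0.02,-0.02,0,0],[15,-0.01,0,0,0.4],[15,0,0,0,0.4],[15,0,0,0,0.3],[15,0,0,0,0.2],[15,0,0,0,0],[15,0,0,0,0],[15,0,0,0,0]])

```text
time_s: 11.47
eef_pos: [0.4903, -0.0853, 0.1003]
eef_rot: [179.9, 0.1, 88.8]
contact_force: [-5.2, -3.7, 15.4]
grip_width: 0.243
finger_force: 93.9
```

```bash
python3 -c "
from h import *
o=sensors.get_obs();print(o['eef_pos'].round(4),o['eef_rot'].round(2),o['contact_force'].round(1),o['torque'].round(3),o['joints'].round(1))"
```

```text
[ 0.4903 -0.0853  0.1003] [1.7992e+02 9.0000e-02 8.8830e+01] [-5.2 -3.7 15.4] [-0.586  1.045  0.89 ] [-1.28e+01 -1.14e+01  1.14e+02 -1.00e-01  7.73e+01 -1.16e+01]
```

Moment about z rose from 0.14 to 0.89 N m at 87° of turn, so the pins are at the stop. I add a little hold-down margin and check by camera.

Emit:
drive_tool(increments=[[15,0,-0.01,0.02,0.1],[15,0,0,0.01,0],[15,0,0,0,0],[15,0,0,0,0],[15,0,0,0,0],[15,0,0,0,0],[15,0,0,0,0],[15,0,0,0,0]])

```text
time_s: 12.13
eef_pos: [0.4903, -0.0853, 0.1002]
eef_rot: [179.9, 0.1, 88.2]
contact_force: [-8.4, -2.6, 23.5]
grip_width: 0.246
finger_force: 95.3
```

Run:
```python
from h import *
o=sensors.get_obs();print(o['eef_pos'].round(4),o['eef_rot'].round(2),o['contact_force'].round(1),o['torque'].round(3))
im,d=vision.grab_frame("wrist");q=o["eef_pos"]
a,_=vision.grab_frame("scene");b,_=vision.grab_frame("side")
C=cloud(pose("wrist",o),d)
T=Ro.from_euler('xyz',o["eef_rot"],degrees=True).as_matrix();L=(C-q)@T
r=np.hypot(L[...,0],L[...,1])
fl=(d>0)&(r<.0205)&(L[...,0]>.0188)&(L[...,2]>.015)&(L[...,2]<.03)
ht=(d>0)&(r<.018)&(r>.0115)&(abs(L[...,1])<.009)&(L[...,2]<-.005)&(L[...,2]>-.02)
cm=(d>0)&(np.hypot(C[...,0]-.4906,C[...,1]+.0831)<.0248)&(np.hypot(C[...,0]-.4906,C[...,1]+.0831)>.0215)&(C[...,2]>.06)&(C[...,2]<.078)
for n,m in(("flange",fl),("headtop",ht),("collar",cm)):print(n,m.sum(),np.percentile(C[m][:,2],[10,50,90]).round(4) if m.any() else "")
x=C[ht][:,:2];print(cv2.minAreaRect((x*1000).astype(np.float32)))
out=np.zeros((600,800,3),np.uint8)
out[:300,:400]=cv2.resize(a[185:260,270:370],(400,300),interpolation=2)
out[:300,400:]=cv2.resize(b[195:270,225:325],(400,300),interpolation=2)
out[300:,:400]=cv2.resize(im[120:360,120:440],(400,300),interpolation=2)
cv2.imwrite("pics/c6.png",out)
```

```text
[ 0.4903 -0.0853  0.1002] [1.7987e+02 1.0000e-01 8.8240e+01] [-8.4 -2.6 23.5] [-0.459  1.528  1.035]
flange 117 [0.0779 0.0809 0.0844]
headtop 1255 [0.1097 0.1103 0.111 ]
collar 969 [0.0661 0.0709 0.0717]
((490.2691345214844, -84.36761474609375), (33.81766128540039, 17.99285125732422), 88.18506622314453)
```

View pics/c6.png

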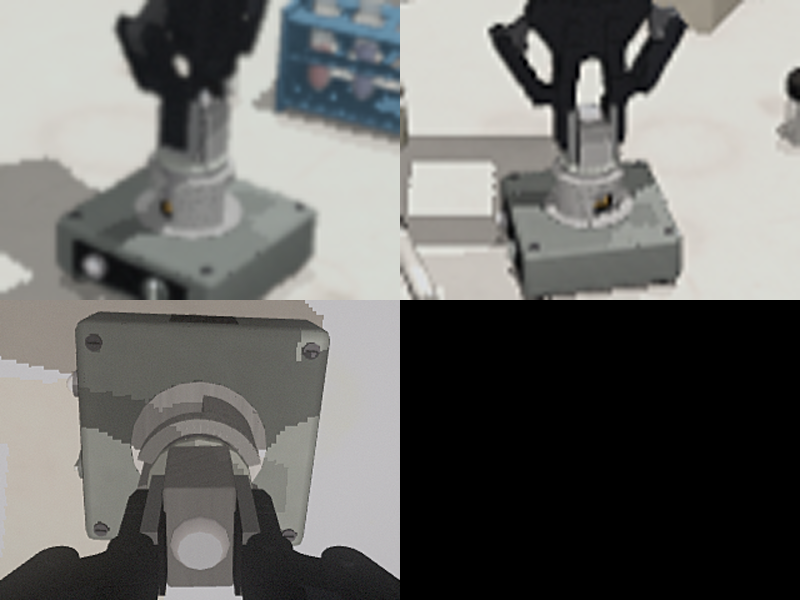

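The crops show the lamp seated with its flange just above the collar (180,165) and its pins at the closed end of the windows (603,203). The head top is at z = 0.1103, against 0.111 expected when home. The extra push moved it only 0.1 mm, so it is on both stops. I hand the job in.

```bash
python3 -c "
from h import *
print(ticket.job_done())"
```

```text
the job is handed in; nothing more can be done
None
```

The bayonet lamp is in the tester, held fully home and turned clockwise to its stop, with the gripper still holding it; the job was handed in at about 12 s of robot time, and no verdict was returned.

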